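# Unstack the spice dabbas and put the tongs in their tray

## Task

Take the stack of spice dabbas apart from the top down, one at a time: set the small, then the middle, then the large one straight into the recess of the stand with the colour of its lid, upright and flat on the recess floor. Last, lay the steel tongs flat in the matching cutout of the wooden tray, ring in the wide pocket. Set everything down rather than dropping it, tip nothing over, and leave the upturned glass and the mortar where they are.

Things in the scene. Friction and masses are not known exactly. Their poses are not given: they have to be found in the camera images.
- dabba_large: large closed steel spice tin, a plain upright cylinder 68 mm in diameter and 50 mm high, about 180 g, whose flat top (lid) is red; bottom of the stack, standing on the counter. Origin: centre of its underside, z up. The lid does not come off
- dabba_middle: middle closed steel spice tin, a plain upright cylinder 52 mm in diameter and 45 mm high, about 120 g, whose flat top (lid) is yellow; stands loosely on the large one. Origin: centre of its underside, z up. The lid does not come off
- dabba_small: small closed steel spice tin, a plain upright cylinder 38 mm in diameter and 40 mm high, about 70 g, whose flat top (lid) is green; stands loosely on the middle one, top of the stack. Origin: centre of its underside, z up. The lid does not come off
- stand_large: fixed round wooden stand for the large dabba, 90 mm across, 14 mm high, with a red lip 6 mm wide round a shallow round recess 78 mm in diameter and 6 mm deep (recess floor 8 mm above the counter). Origin: centre of its underside on the counter, z up
- stand_middle: fixed round wooden stand for the middle dabba, 74 mm across, 14 mm high, with a yellow lip 6 mm wide round a shallow round recess 62 mm in diameter and 6 mm deep (recess floor 8 mm above the counter). Origin: centre of its underside on the counter, z up
- stand_small: fixed round wooden stand for the small dabba, 60 mm across, 14 mm high, with a green lip 6 mm wide round a shallow round recess 48 mm in diameter and 6 mm deep (recess floor 8 mm above the counter). Origin: centre of its underside on the counter, z up
- tongs: rigid steel kitchen tongs (chimta) lying with strips on edge, 22 mm high, 159 long, 110 g. Two parallel arms, 22 mm wide over the outside, from x = -36 to +84 mm; a ring, 40 mm outer diameter, closes the -x end (centre x = -54.5). Dark rivet block between the arms at x = -26. Origin: on the underside at the centre of mass, midway between the arms: grip there, across the arms (along y). z up
- tongs_tray: fixed wooden tray, x -92 to 102, y -40 to 40 mm, 14 mm high; in it the tongs' outline, 8 mm deep (dark floor 6 mm above counter): ring pocket 49 mm wide (x -79 to -31), slot for the arms 30 mm wide (x -31 to 88). Origin: on the underside, where the tongs' origin lies when seated; x from ring pocket to tips, as on the seated tongs; z up. Seated tongs stand 14 mm proud
- tumbler: glass tumbler turned upside down, 72 mm across at the counter, 58 mm at the top, 95 mm high, loose; leave it alone. Origin: centre of its underside
- mortar: white ceramic mortar, 100 mm across the rim and 55 mm high, with a wooden pestle that leans in it towards the mortar's +x, reaches 98 mm above the counter and stays within the rim's circle; loose; leave it alone. Origin: centre of its underside
Not all that is in view belongs to the job. What is shaped like the stand_small but purple or turquoise is not meant.

How it is judged:
By the outcome, as a careful person would: the job done as asked, in the order asked, and still so for the second after the job is handed in, with the robot touching nothing.
It also fails if it takes over 128 s, if anything falls off the work surface, if the arm or the gripper's body presses on something with over 40 N, if the wrist force passes 120 N, or if a joint passes its speed limit or range.

## Robot

A 6-joint arm with a two-finger parallel gripper is mounted at the origin on the work surface. World frame = base frame: x ahead of the robot, y to its left, z up, the work surface at z = 0. Lengths are in m, angles in rad, forces in N, time in s.
With the tool pointing down it reaches from about 0.325 to 0.775 m from the base axis. Payload 5.5 kg.
Tool frame: the origin (TCP) lies at the very end of the fingers, on their centre line; the grasp point (between the pads) lies 19 mm behind it; z points along the fingers, y is the line along which they close (so a half turn about z gives the same grasp; the last joint's range is limited). The gripper opens to 88 mm and grips with 3 to 60 N. Pads are 20 mm wide; open, the fingers measure 115 mm over their backs; the gripper's body (75 mm by 178 mm) begins 61 mm behind the grasp point.
Start: joints at [1.207, 0.091, 1.231, -0, 1.82, -0.057], TCP at [0.181, 0.572, 0.223] pointing down, gripper open.
Joint ranges: [-2.87, 2.87], [-0.86, 2.18], [0.17, 2.46], [-1.51, 4.65], [0.06, 2.69], [-2.65, 2.65]. Speed limits (rad/s): [2.57, 2.57, 3.01, 3.14, 3.14, 3.14].

## Interface

Orientations are given as a unit quaternion [w, x, y, z].
In Python, from plant import get_state, grab_frame, camera_params, hand_in gives the robot as it stands.
- The arm moves only by the tool servo_tool, never from a script. Its argument "moves" is a list of rows, each a list of 7 numbers: the turn, a rotation vector about the tool's x, y, z in fractions of the full range, 1 being 4 rad, then the shift along the tool's x, y, z in parts of the range, where 1.0 means 100 cm, then the finger opening in cm, from 0 to 8.78. In form: [[rx, ry, rz, dx, dy, dz, gripper], ...]. A call has 1 to 8 rows; each row is the pose to reach, as a shift and turn from the pose commanded when the call began, along the tool's axes at that moment; what a row does not reach only later rows make up. A row lasts 1/10 s, in which the tool goes at most 50 mm and 8.59 degrees, less where a joint would pass 70% of its speed; a pose out of reach is approached as far as the arm can. A shift or turn number past 1, either way, is cut back to 1. A call with a gripper value outside its range is refused whole. The fingers move at their own pace and stop on an object; "grip_force" is the grip in N (left out, the last holds). Time passes only in rows, so rows that repeat a pose let the fingers close. It gives the time, the measured TCP pose, the force, the opening and the grip force at its end, in the units of the state.
- get_state(): the state, without advancing time (a new reading comes with each control period).
- grab_frame(name): name is "side" or "top"; returns the picture (384x512x3 uint8, red, green, blue); there is no depth.
- camera_params(name): a dict with "fx", "fy", "cx", "cy" (pixels), "extrinsics" (4x4, takes a point from camera to world coordinates). Camera axes: x right, y down, z forward; pixel columns grow to the right and rows downward; lengths in m; the calibration is good to about 2 mm. A picture is of the moment at which its call begins. camera_params takes no time and is no camera call.
- hand_in(): hands the job in; it is judged then, once.
The state is a dict: "time_s": time; "joint_positions": joint angles; "joint_vel": joint speeds; "joint_torque": joint torques, N m; "tool_pos": TCP position; "tcp_rot": TCP orientation; "ft_force": force on the tool from outside, world axes, zero at the start; "moment": the same for the moment, N m; "gripper_width": opening from 0.0 (shut) to 1.0 (fully open); "grasp_force": force on a finger pad.
Only numpy, scipy, OpenCV 4.12 (cv2) and the standard library are available. Lean on these libraries where they do the work, as an engineer would, in place of code of your own. Each camera call takes 0.05 s, during which the arm holds its last target. There are 200 camera calls.

## Working session

There is one attempt and no reset: what is moved stays moved. The work goes in short steps, Python scripts to look and compute and a tool call to move; the robot and the scene stay as the last step left them, time stands still between calls to the robot, and variables do not carry over. Pictures are saved under pics/ and viewed, at most 14 in all, crops included, and the job is handed in when it is done.

Besides the shell and the picture viewer there is one more tool, called after "Request:" as name([rows], argument=value, ...), one row to a line, values as JSON. servo_tool: Moves the arm, as the interface text tells. Its arguments: {"type":"object","properties":{"moves":{"type":"array"},"grip_force":{"type":"number"}},"required":["moves"]}

```bash
ls; mkdir -p pics; python3 - <<'E'
from plant import *
import cv2
for n in("top","side"):
    cv2.imwrite(f"pics/{n}0.png",cv2.resize(grab_frame(n)[:,:,::-1],(800,600),interpolation=cv2.INTER_CUBIC)); print(camera_params(n))
print(get_state())
E
```

```text
pics
{'fx': 444.090911169254, 'fy': 444.090911169254, 'cx': 255.77370600585454, 'cy': 192.32328177533128, 'extrinsics': array([[ 0.02185681, -0.98649896,  0.16230246,  0.2956936 ],
       [-0.99921593, -0.02691564, -0.02903577,  0.01707439],
       [ 0.03301223, -0.16154057, -0.98631376,  1.25045578],
       [ 0.        ,  0.        ,  0.        ,  1.        ]])}
{'fx': 498.35617412255954, 'fy': 498.35617412255954, 'cx': 249.93186983892627, 'cy': 193.90260914962101, 'extrinsics': array([[ 0.95874555, -0.17110373,  0.22700325,  0.23152029],
       [-0.28365624, -0.52358445,  0.80336695, -0.97878697],
       [-0.01860371, -0.83461538, -0.55051891,  0.75246241],
       [ 0.        ,  0.        ,  0.        ,  1.        ]])}
{'time_s': 0.1, 'joint_positions': array([ 1.20724997e+00,  9.17989353e-02,  1.23172042e+00, -1.78790417e-05,
        1.81979796e+00, -5.66963993e-02]), 'joint_vel': array([ 0.00091451, -0.00144582, -0.00244662, -0.00108303, -0.00029105,
        0.00024299]), 'joint_torque': array([ 2.72878162e-03, -4.47857702e+01, -4.07566094e+01,  7.00404821e-02,
        2.84946535e-02, -1.27522267e-04]), 'tool_pos': array([0.18114981, 0.57173575, 0.22163618]), 'tcp_rot': array([-1.71389251e-04,  1.52825882e-01,  9.88252754e-01, -8.45174685e-04]), 'ft_force': array([ 0.08662937,  0.08829045, -0.02224505]), 'moment': array([-0.00384794,  0.00764326, -0.03535462]), 'grasp_force': 0.0, 'gripper_width': 1.0001528144289917}
```

View pics/top0.png

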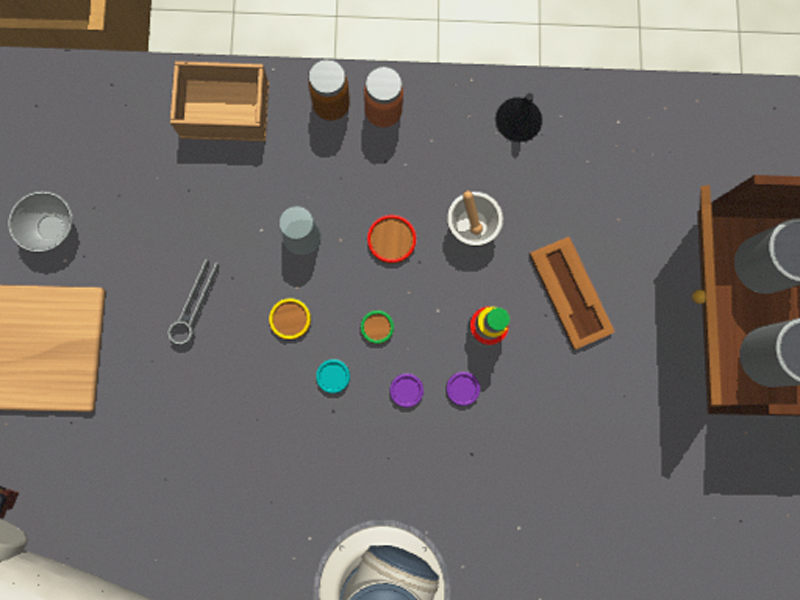

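View pics/side0.png

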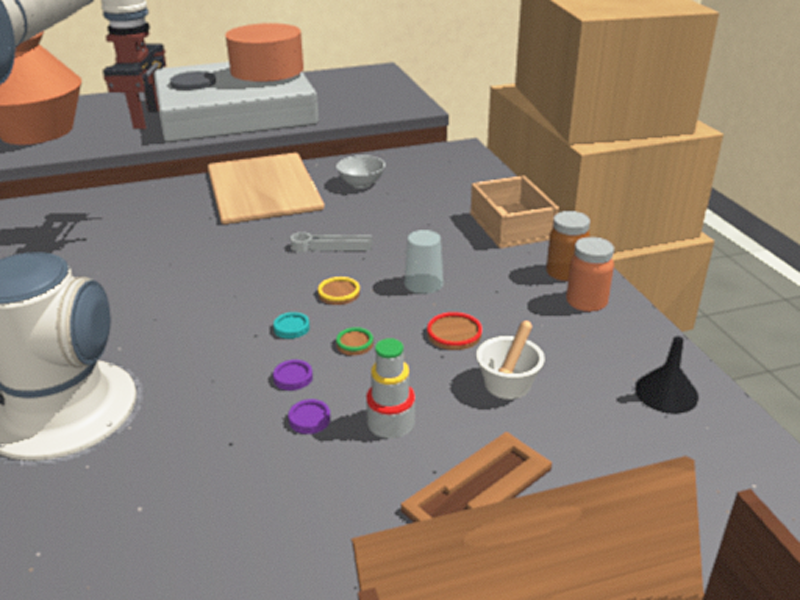

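The top view (800x600 scale) shows the stack at (490,323). The red, yellow and green stands are at (392,239), (290,319) and (377,327). The tongs run from the ring at (180,333) to the tips at (212,263), and the tray is at (571,293). The glass is at (298,225) and the mortar at (475,218). The side view shows the stack standing straight at about (390,390).

```bash
cat > h.py <<'E'
import numpy as np, cv2
from scipy.optimize import least_squares
from scipy.spatial.transform import Rotation as R
from plant import *
def toplane(n,uv,z):
    c=camera_params(n);E=c["extrinsics"];uv=np.atleast_2d(uv).astype(float)
    d=np.c_[(uv[:,0]-c["cx"])/c["fx"],(uv[:,1]-c["cy"])/c["fy"],np.ones(len(uv))]@E[:3,:3].T
    return (E[:3,3]+d*((z-E[2,3])/d[:,2])[:,None])[:,:2]
def proj(n,P):
    c=camera_params(n);E=c["extrinsics"];q=(np.atleast_2d(P)-E[:3,3])@E[:3,:3]
    return q[:,:2]/q[:,2:]*[c["fx"],c["fy"]]+[c["cx"],c["cy"]]
HUE=dict(red=(0,8),yellow=(24,34),green=(50,75))
def blobs(im,col,amin=25):
    h=cv2.cvtColor(im,cv2.COLOR_RGB2HSV);a,b=HUE[col]
    m=cv2.inRange(h,(a,170,90),(b,255,255))
    if col=="red": m|=cv2.inRange(h,(174,170,90),(180,255,255))
    cs,_=cv2.findContours(m,cv2.RETR_EXTERNAL,cv2.CHAIN_APPROX_NONE)
    return [c[:,0,:] for c in cs if cv2.contourArea(c)>amin]
def circ(p,r=None):
    "circle fit; radius fixed if given"
    f=lambda q:np.hypot(*(p-q[:2]).T)-(q[2] if r is None else r)
    s=least_squares(f,[*p.mean(0),.03],loss="soft_l1",f_scale=.001).x
    return s
def delta(x,y,z,yaw=None):
    "cm shift in tool axes + z turn deg (tool y axis to world angle yaw, mod 180)"
    s=get_state();q=s["tcp_rot"];r=R.from_quat([q[1],q[2],q[3],q[0]])
    d=r.inv().apply(np.array([x,y,z])-s["tool_pos"])*100
    t=r.as_matrix();rz=0
    if yaw is not None:
        v=r.inv().apply([np.cos(yaw),np.sin(yaw),0]);rz=np.degrees(np.arctan2(-v[0],v[1]));rz=(rz+90)%180-90
    return np.round(d,2),round(rz,1),"tilt",np.round(np.degrees(np.arccos(-t[2,2])),2),"yaw",np.round(np.degrees(np.arctan2(t[1,1],t[0,1])),1)
E
python3 - <<'E'
from h import *
for n in("top","side"):
    im=grab_frame(n)
    for col,z in(("green",.135),("yellow",.095),("red",.05)):
        for b in blobs(im,col):
            for zz in(.014,z):print(n,col,b.mean(0).round(),zz,circ(toplane(n,b,zz)).round(4),len(b))
im=grab_frame("top")[:,:,::-1]
a=cv2.resize(im[155:235,95:155],(375,500),interpolation=cv2.INTER_CUBIC)
b=cv2.resize(im[145:229,335:398],(375,500),interpolation=cv2.INTER_CUBIC)
cv2.imwrite("pics/tt.png",np.hstack([a,b]))
E
```

```text
top green [241. 209.] 0.014 [0.4511 0.0211 0.0278] 56
top green [241. 209.] 0.135 [0.4359 0.0207 0.0251] 56
top green [318. 204.] 0.014 [ 0.4713 -0.1966  0.0184] 37
top green [318. 204.] 0.135 [ 0.4541 -0.1757  0.0166] 37
top yellow [312. 207.] 0.014 [ 0.4659 -0.1869  0.0245] 63
top yellow [312. 207.] 0.095 [ 0.4548 -0.1736  0.0229] 63
top yellow [185. 204.] 0.014 [0.462  0.1775 0.0354] 72
top yellow [185. 204.] 0.095 [0.4511 0.167  0.0331] 72
top red [310. 211.] 0.014 [ 0.4597 -0.1814  0.0319] 80
top red [310. 211.] 0.05 [ 0.4549 -0.1756  0.0309] 80
top red [250. 153.] 0.014 [ 0.6144 -0.001   0.0433] 86
top red [250. 153.] 0.05 [ 6.051e-01 -4.000e-04  4.200e-02] 86
side red [250. 258.] 0.014 [ 0.4646 -0.1386  0.0324] 82
side red [250. 258.] 0.05 [ 0.4532 -0.1795  0.0308] 82
side red [291. 210.] 0.014 [ 0.6135 -0.0056  0.0439] 81
side red [291. 210.] 0.05 [ 0.5949 -0.053   0.0418] 81
```

View pics/tt.png

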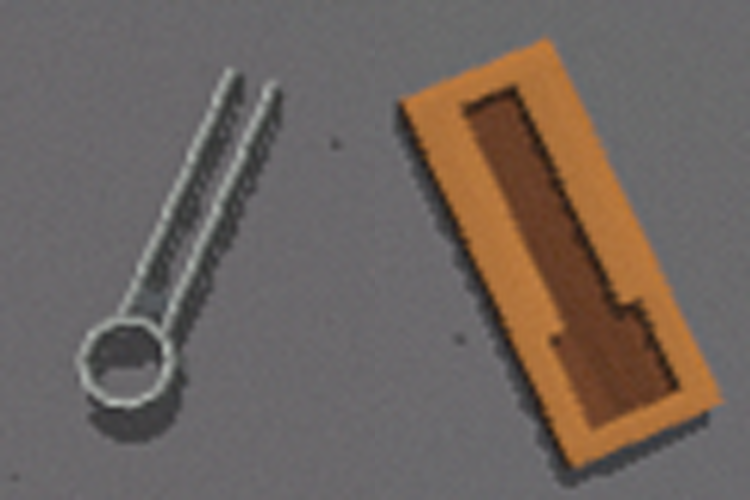

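The left crop shows the tongs: ring centre at (128,362), tip midpoint at (251,78). The right crop shows the tray corners at (402,101), (548,40), (722,402) and (573,468), with the wide pocket at the lower right.

```bash
python3 - <<'E'
from h import *
A=lambda p:np.array([95,155])+(np.array(p)+.5)/6.25-.5
B=lambda p:np.array([335,145])+(np.array(p)-[375,0]+.5)/5.952-.5
r,t=toplane("top",A([(128,362),(251,78)]),.022)
e=(t-r)/np.hypot(*(t-r));print("tongs ring",r,"tip",t,"len",np.hypot(*(t-r)),"orig",r+.0545*e,"yaw",np.degrees(np.arctan2(e[1],e[0])))
c=toplane("top",B([(402,101),(548,40),(722,402),(573,468)]),.014)
far=(c[0]+c[1])/2;near=(c[2]+c[3])/2;e=(far-near)/np.hypot(*(far-near))
print("tray c",c.mean(0),"len",np.hypot(*(far-near)),"orig",c.mean(0)-.005*e,"yaw",np.degrees(np.arctan2(e[1],e[0])))
print(delta(.4535,-.177,.22,0))
E
```

```text
tongs ring [0.43095114 0.36740266] tip [0.56037099 0.32206309] len 0.1371319644726592 orig [0.48238613 0.34938347] yaw -19.3068513951763
tray c [ 0.52391876 -0.33276513] len 0.1926361022813754 orig [ 0.5193714  -0.33484395] yaw 24.56745402698302
(array([-48.58, -63.16,   0.27]), np.float64(72.4), 'tilt', np.float64(0.05), 'yaw', np.float64(72.4))
```

Careful with the scale: shifts go in shares of 100 cm and turns go in shares of 4 rad. That gives: -63.2 cm / 100 = -0.632, -48.6 cm / 100 = -0.486, 72.4 degrees / 229.1831 = 0.3159.

Request:
servo_tool([
  [0,0,0.3159,-0.486,-0.632,0,8.7],
  [0,0,0.3159,-0.486,-0.632,0,8.7],
  [0,0,0.3159,-0.486,-0.632,0,8.7],
  [0,0,0.3159,-0.486,-0.632,0,8.7],
  [0,0,0.3159,-0.486,-0.632,0,8.7],
  [0,0,0.3159,-0.486,-0.632,0,8.7],
  [0,0,0.3159,-0.486,-0.632,0,8.7],
  [0,0,0.3159,-0.486,-0.632,0,8.7],
])

```text
time_s: 1.05
tool_pos: [0.318, 0.1943, 0.2227]
tcp_rot: [0.0, 0.686, 0.727, 0.0]
ft_force: [1.8, 0.2, -0.7]
gripper_width: 0.991
grasp_force: 0.0
```

```bash
python3 -c "
from h import *
print(delta(.4535,-.177,.22,0))"
```

```text
(array([-37.86,  11.36,   0.27]), np.float64(3.4), 'tilt', np.float64(0.06), 'yaw', np.float64(3.4))
```

In the tool's units: -37.9 cm / 100 = -0.379, 11.4 cm / 100 = 0.114, 3.4 degrees / 229.1831 = 0.0148.

Request:
servo_tool([
  [0,0,0.0148,-0.379,0.114,0.003,8.7],
  [0,0,0.0148,-0.379,0.114,0.003,8.7],
  [0,0,0.0148,-0.379,0.114,0.003,8.7],
  [0,0,0.0148,-0.379,0.114,0.003,8.7],
  [0,0,0.0148,-0.379,0.114,0.003,8.7],
  [0,0,0.0148,-0.379,0.114,0.003,8.7],
  [0,0,0.0148,-0.379,0.114,0.003,8.7],
  [0,0,0.0148,-0.379,0.114,0.003,8.7],
])

```text
time_s: 1.85
tool_pos: [0.4561, -0.1773, 0.2196]
tcp_rot: [0.0, 0.706, 0.708, 0.0]
ft_force: [0.5, 0.1, 0.1]
gripper_width: 0.991
grasp_force: 0.0
```

Request:
servo_tool([
  [0,0,0,0,0,0,8.7],
  [0,0,0,0,0,0,8.7],
  [0,0,0,0,0,0,8.7],
])

```text
time_s: 2.15
tool_pos: [0.4558, -0.174, 0.2199]
tcp_rot: [-0.0, 0.705, 0.709, 0.0]
ft_force: [0.2, 0.0, 0.2]
gripper_width: 0.994
grasp_force: 0.0
```

```bash
python3 -c "
from h import *
print(delta(.4535,-.177,.106,0))"
```

```text
(array([-0.3 , -0.23, 11.39]), np.float64(0.3), 'tilt', np.float64(0.02), 'yaw', np.float64(0.3))
```

In the tool's units: 11.4 cm / 100 = 0.114, 2.5 cm / 100 = 0.025, 0.3 degrees / 229.1831 = 0.0013.

Request:
servo_tool([
  [0,0,0.0013,-0.003,-0.002,0.025,8.7],
  [0,0,0.0013,-0.003,-0.002,0.055,8.7],
  [0,0,0.0013,-0.003,-0.002,0.08,8.7],
  [0,0,0.0013,-0.003,-0.002,0.1,8.7],
  [0,0,0.0013,-0.003,-0.002,0.111,8.7],
  [0,0,0.0013,-0.003,-0.002,0.114,8.7],
  [0,0,0.0013,-0.003,-0.002,0.114,5.0],
  [0,0,0.0013,-0.003,-0.002,0.114,4.4],
], grip_force=15)

```text
time_s: 2.95
tool_pos: [0.4545, -0.1779, 0.1072]
tcp_rot: [0.001, 0.707, 0.707, 0.0]
ft_force: [0.8, 0.3, -0.5]
gripper_width: 0.849
grasp_force: 0.0
```

Request:
servo_tool([
  [0,0,0,0,0,0,4.2],
  [0,0,0,0,0,0,4.0],
  [0,0,0,0,0,0,3.5],
  [0,0,0,0,0,0,3.0],
  [0,0,0,0,0,0,3.0],
  [0,0,0,0,0,0,3.0],
])

```text
time_s: 3.55
tool_pos: [0.4539, -0.1779, 0.1057]
tcp_rot: [0.0, 0.707, 0.707, -0.0]
ft_force: [0.3, -0.1, 0.9]
gripper_width: 0.428
grasp_force: 15.0
```

In the tool's units: -8 cm / 100 = -0.08, -7 cm / 100 = -0.07.

Request:
servo_tool([
  [0,0,0,0,0,-0.004,3.0],
  [0,0,0,0,0,-0.015,3.0],
  [0,0,0,0,0,-0.03,3.0],
  [0,0,0,0,0,-0.05,3.0],
  [0,0,0,0,0,-0.07,3.0],
  [0,0,0,0,0,-0.08,3.0],
  [0,0,0,0,0,-0.08,3.0],
  [0,0,0,0,0,-0.08,3.0],
])

```text
time_s: 4.35
tool_pos: [0.4539, -0.1779, 0.1855]
tcp_rot: [-0.0, 0.707, 0.707, -0.0]
ft_force: [-0.6, -0.2, -0.8]
gripper_width: 0.428
grasp_force: 15.0
```

```bash
cat > cal.py <<'E'
from h import *
s=get_state();p=s["tool_pos"];print(p,s["grasp_force"],s["gripper_width"])
for n in("top","side"):
    im=grab_frame(n);cv2.imwrite(f"pics/{n}{s['time_s']:.1f}.png",im[:,:,::-1])
    for col in HUE:
        for b in blobs(im,col,12):
            print(n,col,b.mean(0).round(),[(z,circ(toplane(n,b,z)).round(4).tolist()) for z in (.014,.05,.095,round(p[2]+.029,4))],len(b))
E
python3 cal.py
```

```text
[ 0.45389957 -0.17787656  0.18546449] 14.999924786388874 0.42782776965067754
top red [313. 218.] [(0.014, [-3.9132, -0.698, 4.3734]), (0.05, [-17.6215, -2.3024, 18.172]), (0.095, [-8.7868, -1.2422, 9.27]), (np.float64(0.2145), [0.4135, -0.1499, 0.0086])] 19
top red [250. 153.] [(0.014, [0.6144, -0.001, 0.0433]), (0.05, [0.6051, -0.0005, 0.0421]), (0.095, [0.5935, 0.0002, 0.0405]), (np.float64(0.2145), [0.5627, 0.0019, 0.0363])] 86
top yellow [314. 211.] [(0.014, [0.4487, -0.1837, 0.0065]), (0.05, [0.4442, -0.1778, 0.0063]), (0.095, [0.4387, -0.1705, 0.0061]), (np.float64(0.2145), [0.4239, -0.1511, 0.0055])] 16
top yellow [185. 204.] [(0.014, [0.462, 0.1775, 0.0353]), (0.05, [0.4572, 0.1728, 0.0343]), (0.095, [0.4511, 0.167, 0.033]), (np.float64(0.2145), [0.4351, 0.1515, 0.0296])] 72
top green [241. 209.] [(0.014, [0.4512, 0.0211, 0.0279]), (0.05, [0.4466, 0.021, 0.027]), (0.095, [0.441, 0.0208, 0.026]), (np.float64(0.2145), [0.426, 0.0204, 0.0233])] 56
side red [250. 258.] [(0.014, [0.4646, -0.1386, 0.0324]), (0.05, [0.4533, -0.1795, 0.0308]), (0.095, [0.4391, -0.2307, 0.0288]), (np.float64(0.2145), [0.4014, -0.3666, 0.0235])] 82
side red [291. 210.] [(0.014, [0.6136, -0.0053, 0.0439]), (0.05, [0.595, -0.0528, 0.0417]), (0.095, [0.5717, -0.1121, 0.0391]), (np.float64(0.2145), [0.5099, -0.2696, 0.032])] 81
side yellow [249. 237.] [(0.014, [0.482, -0.0778, 0.0262]), (0.05, [0.4698, -0.1217, 0.025]), (0.095, [0.4545, -0.1766, 0.0234]), (np.float64(0.2145), [0.414, -0.3224, 0.0191])] 53
side yellow [216. 187.] [(0.014, [0.4616, 0.1749, 0.033]), (0.05, [0.4504, 0.1187, 0.0314]), (0.095, [0.4364, 0.0484, 0.0294]), (np.float64(0.2145), [0.3992, -0.1383, 0.024])] 73
```

In the tool's units: 19.7 cm / 100 = 0.197, 19.5 cm / 100 = 0.195.

Request:
servo_tool([
  [0,0,0,0.015,0,0,3.0],
  [0,0,0,0.045,-0.001,0,3.0],
  [0,0,0,0.08,-0.002,0,3.0],
  [0,0,0,0.115,-0.003,0,3.0],
  [0,0,0,0.15,-0.003,0,3.0],
  [0,0,0,0.18,-0.003,0,3.0],
  [0,0,0,0.195,-0.003,0,3.0],
  [0,0,0,0.197,-0.003,0,3.0],
])

```text
time_s: 5.25
tool_pos: [0.4504, 0.0215, 0.1851]
tcp_rot: [-0.001, 0.706, 0.708, -0.0]
ft_force: [-0.0, -1.1, -0.2]
gripper_width: 0.433
grasp_force: 15.0
```

Request:
servo_tool([
  [0,0,0,0,0,0.01,3.0],
  [0,0,0,0,0,0.035,3.0],
  [0,0,0,0,0,0.065,3.0],
  [0,0,0,0,0,0.095,3.0],
  [0,0,0,0,0,0.12,3.0],
  [0,0,0,0,0,0.14,3.0],
  [0,0,0,0,0,0.15,3.0],
  [0,0,0,0,0,0.15,3.0],
])

```text
time_s: 6.05
tool_pos: [0.4497, 0.0185, 0.0335]
tcp_rot: [-0.001, 0.708, 0.706, -0.001]
ft_force: [-0.4, 0.2, -0.1]
gripper_width: 0.43
grasp_force: 15.0
```

```bash
python3 - <<'E'
from h import *
print(delta(.4505,.019,.0187,0),get_state()["tool_pos"])
im=np.hstack([grab_frame("top")[170:245,200:290],grab_frame("side")[175:250,180:270]])[:,:,::-1]
cv2.imwrite("pics/s1.png",cv2.resize(im,(792,330),interpolation=cv2.INTER_CUBIC))
E
```

```text
(array([0.05, 0.09, 1.48]), np.float64(-0.1), 'tilt', np.float64(0.22), 'yaw', np.float64(-0.1)) [0.44965696 0.01850302 0.0335235 ]
```

View pics/s1.png

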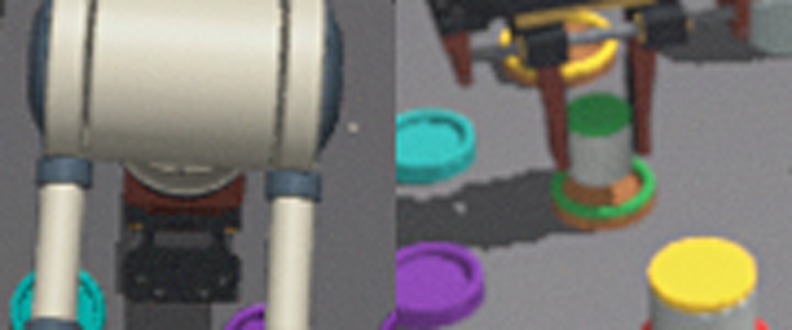

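The side view shows the small tin, lid at (600,115), centred over the green recess at (604,190). I'll lower it.

Request:
servo_tool([
  [0,0,0,0,0.001,0.005,3.0],
  [0,0,0,0,0.001,0.01,3.0],
  [0,0,0,0,0.001,0.013,3.0],
  [0,0,0,0,0.001,0.014,3.0],
  [0,0,0,0,0.001,0.0145,3.0],
  [0,0,0,0,0.001,0.015,3.0],
  [0,0,0,0,0.001,0.015,3.0],
])

```text
time_s: 6.85
tool_pos: [0.4521, 0.0192, 0.0207]
tcp_rot: [0.0, 0.707, 0.707, 0.0]
ft_force: [0.1, -0.4, -0.6]
gripper_width: 0.43
grasp_force: 15.0
```

In the tool's units: 0.15 cm / 100 = 0.0015, 0.1 cm / 100 = 0.001.

Request:
servo_tool([
  [0,0,0,0,0,0.0005,3.0],
  [0,0,0,0,0,0.001,3.0],
  [0,0,0,0,0,0.0015,3.0],
  [0,0,0,0,0,0.0015,3.0],
])

```text
time_s: 7.25
tool_pos: [0.452, 0.0191, 0.0191]
tcp_rot: [-0.0, 0.707, 0.707, -0.0]
ft_force: [0.1, -0.1, -0.9]
gripper_width: 0.429
grasp_force: 15.0
```

In the tool's units: 0.1 cm / 100 = 0.001, 0.05 cm / 100 = 0.0005.

Request:
servo_tool([
  [0,0,0,0,0,0.0005,3.0],
  [0,0,0,0,0,0.0005,3.0],
  [0,0,0,0,0,0.001,3.0],
  [0,0,0,0,0,0.001,3.0],
])

```text
time_s: 7.65
tool_pos: [0.4521, 0.0191, 0.0187]
tcp_rot: [0.0, 0.707, 0.707, 0.0]
ft_force: [-2.8, -0.9, 4.5]
gripper_width: 0.429
grasp_force: 15.0
```

In the tool's units: -13 cm / 100 = -0.13, -9 cm / 100 = -0.09.

Request:
servo_tool([
  [0,0,0,0,0,0,4.2],
  [0,0,0,0,0,0,5],
  [0,0,0,0,0,0,6],
  [0,0,0,0,0,0,7],
  [0,0,0,0,0,-0.02,8.7],
  [0,0,0,0,0,-0.05,8.7],
  [0,0,0,0,0,-0.09,8.7],
  [0,0,0,0,0,-0.13,8.7],
])

```text
time_s: 8.45
tool_pos: [0.4516, 0.0192, 0.149]
tcp_rot: [-0.0, 0.707, 0.707, -0.0]
ft_force: [0.5, 0.4, 1.1]
gripper_width: 0.989
grasp_force: 0.0
```

In the tool's units: -19.7 cm / 100 = -0.197, -18 cm / 100 = -0.18.

Request:
servo_tool([
  [0,0,0,-0.04,0,-0.02,8.7],
  [0,0,0,-0.09,0,-0.02,8.7],
  [0,0,0,-0.14,0,-0.02,8.7],
  [0,0,0,-0.18,0,-0.02,8.7],
  [0,0,0,-0.197,0.002,-0.02,8.7],
  [0,0,0,-0.197,0.002,-0.02,8.7],
  [0,0,0,-0.197,0.002,-0.02,8.7],
])

```text
time_s: 9.15
tool_pos: [0.4538, -0.1776, 0.1679]
tcp_rot: [-0.0, 0.708, 0.707, 0.0]
ft_force: [0.5, 1.1, 0.6]
gripper_width: 0.992
grasp_force: 0.0
```

```bash
python3 cal.py | grep -v "red"; python3 -c "
from h import *
print(delta(.454,-.178,.062,0))"
```

```text
[ 0.45381249 -0.17761769  0.1678661 ] 0.0 0.9915283488384521
top yellow [314. 210.] [(0.014, [0.4691, -0.1119, 0.0758]), (0.05, [0.4643, -0.1072, 0.0745]), (0.095, [0.4583, -0.1013, 0.073]), (np.float64(0.1969), [0.4447, -0.0879, 0.0695])] 25
top yellow [185. 204.] [(0.014, [0.462, 0.1777, 0.0355]), (0.05, [0.4572, 0.173, 0.0344]), (0.095, [0.4511, 0.1672, 0.0331]), (np.float64(0.1969), [0.4374, 0.1539, 0.0302])] 72
top green [241. 209.] [(0.014, [0.4516, 0.0212, 0.0275]), (0.05, [0.4471, 0.021, 0.0267]), (0.095, [0.4414, 0.0209, 0.0257]), (np.float64(0.1969), [0.4286, 0.0205, 0.0234])] 56
side yellow [249. 237.] [(0.014, [0.4839, -0.0787, 0.0253]), (0.05, [0.4716, -0.1226, 0.0241]), (0.095, [0.4562, -0.1775, 0.0225]), (np.float64(0.1969), [0.4215, -0.3017, 0.019])] 65
(array([-0.12, -0.  , 10.61]), np.float64(0.0), 'tilt', np.float64(0.02), 'yaw', np.float64(0.0))
```

In the tool's units: 10.6 cm / 100 = 0.106, 10.4 cm / 100 = 0.104.

Request:
servo_tool([
  [0,0,0,-0.001,0,0.025,8.7],
  [0,0,0,-0.001,0,0.055,8.7],
  [0,0,0,-0.001,0,0.08,8.7],
  [0,0,0,-0.001,0,0.097,8.7],
  [0,0,0,-0.001,0,0.104,8.7],
  [0,0,0,-0.001,0,0.106,8.0],
  [0,0,0,-0.001,0,0.106,7.0],
  [0,0,0,-0.001,0,0.106,6.0],
], grip_force=20)

```text
time_s: 10.05
tool_pos: [0.4547, -0.1789, 0.0635]
tcp_rot: [0.001, 0.707, 0.707, 0.0]
ft_force: [-0.0, -0.5, 0.4]
gripper_width: 0.767
grasp_force: 0.0
```

Request:
servo_tool([
  [0,0,0,0,0,0,5.6],
  [0,0,0,0,0,0,5.3],
  [0,0,0,0,0,0,5.0],
  [0,0,0,0,0,0,4.5],
  [0,0,0,0,0,0,4.5],
  [0,0,0,0,0,0,4.5],
])

```text
time_s: 10.65
tool_pos: [0.4543, -0.179, 0.0628]
tcp_rot: [0.001, 0.707, 0.707, 0.0]
ft_force: [0.8, -0.9, 3.6]
gripper_width: 0.592
grasp_force: 20.0
```

In the tool's units: -10 cm / 100 = -0.1, -8.5 cm / 100 = -0.085.

Request:
servo_tool([
  [0,0,0,0,0,-0.004,4.5],
  [0,0,0,0,0,-0.015,4.5],
  [0,0,0,0,0,-0.035,4.5],
  [0,0,0,0,0,-0.06,4.5],
  [0,0,0,0,0,-0.085,4.5],
  [0,0,0,0,0,-0.1,4.5],
  [0,0,0,0,0,-0.1,4.5],
])

```text
time_s: 11.35
tool_pos: [0.4548, -0.1793, 0.1649]
tcp_rot: [0.002, 0.707, 0.707, 0.001]
ft_force: [-0.6, 1.1, -0.2]
gripper_width: 0.587
grasp_force: 20.0
```

In the tool's units: 29 cm / 100 = 0.29, 25 cm / 100 = 0.25.

Request:
servo_tool([
  [0,0,0,0.02,0,0,4.5],
  [0,0,0,0.05,0.001,0,4.5],
  [0,0,0,0.09,0.003,0,4.5],
  [0,0,0,0.13,0.004,0,4.5],
  [0,0,0,0.17,0.005,0,4.5],
  [0,0,0,0.21,0.006,0,4.5],
  [0,0,0,0.25,0.007,0,4.5],
  [0,0,0,0.29,0.007,0,4.5],
])

```text
time_s: 12.15
tool_pos: [0.4603, 0.1126, 0.1604]
tcp_rot: [-0.001, 0.707, 0.707, -0.001]
ft_force: [1.5, -0.1, -0.9]
gripper_width: 0.59
grasp_force: 20.0
```

In the tool's units: 6.4 cm / 100 = 0.064, 5.5 cm / 100 = 0.055.

Request:
servo_tool([
  [0,0,0,0.035,0,0,4.5],
  [0,0,0,0.055,0,0,4.5],
  [0,0,0,0.064,0,0,4.5],
  [0,0,0,0.064,0,0,4.5],
  [0,0,0,0.064,0,0,4.5],
])

```text
time_s: 12.65
tool_pos: [0.461, 0.1743, 0.1615]
tcp_rot: [-0.0, 0.707, 0.707, -0.001]
ft_force: [0.4, -0.1, -1.6]
gripper_width: 0.588
grasp_force: 20.0
```

```bash
python3 -c "
from h import *
print(delta(.4615,.1755,.0208,0),get_state()['tool_pos'],get_state()['gripper_width'])"; python3 cal.py
```

```text
(array([ 0.13,  0.06, 14.07]), np.float64(-0.1), 'tilt', np.float64(0.08), 'yaw', np.float64(-0.1)) [0.4610133  0.17429381 0.16149221] 0.5877861792618243
[0.4610133  0.17429381 0.16149221] 19.999293610453606 0.5877861792618243
top red [313. 208.] [(0.014, [0.4586, -0.1806, 0.0332]), (0.05, [0.4539, -0.1749, 0.0322]), (0.095, [0.4479, -0.1677, 0.031]), (np.float64(0.1905), [0.4353, -0.1524, 0.0285])] 68
top red [250. 153.] [(0.014, [0.6144, -0.001, 0.0434]), (0.05, [0.6051, -0.0005, 0.0421]), (0.095, [0.5935, 0.0002, 0.0405]), (np.float64(0.1905), [0.5689, 0.0016, 0.0372])] 86
top green [241. 209.] [(0.014, [0.4517, 0.0212, 0.0274]), (0.05, [0.4472, 0.021, 0.0266]), (0.095, [0.4415, 0.0209, 0.0256]), (np.float64(0.1905), [0.4294, 0.0206, 0.0235])] 57
side red [249. 254.] [(0.014, [0.4647, -0.1377, 0.0345]), (0.05, [0.4533, -0.1787, 0.0328]), (0.095, [0.4391, -0.23, 0.0307]), (np.float64(0.1905), [0.409, -0.3387, 0.0262])] 73
side red [291. 210.] [(0.014, [0.6134, -0.0055, 0.0438]), (0.05, [0.5948, -0.0529, 0.0417]), (0.095, [0.5715, -0.1122, 0.039]), (np.float64(0.1905), [0.5221, -0.2381, 0.0334])] 81
side yellow [216. 184.] [(0.014, [0.4617, 0.1752, 0.033]), (0.05, [0.4505, 0.1189, 0.0314]), (0.095, [0.4364, 0.0486, 0.0294]), (np.float64(0.1905), [0.4067, -0.1006, 0.0252])] 105
```

Request:
servo_tool([
  [0,0,0,0.001,0,0.02,4.5],
  [0,0,0,0.001,0.001,0.05,4.5],
  [0,0,0,0.001,0.001,0.08,4.5],
  [0,0,0,0.001,0.001,0.105,4.5],
  [0,0,0,0.001,0.001,0.12,4.5],
  [0,0,0,0.001,0.001,0.128,4.5],
  [0,0,0,0.001,0.001,0.13,4.5],
  [0,0,0,0.001,0.001,0.13,4.5],
])

```text
time_s: 13.55
tool_pos: [0.4627, 0.1761, 0.0331]
tcp_rot: [0.0, 0.707, 0.707, 0.001]
ft_force: [0.4, 0.3, -1.1]
gripper_width: 0.586
grasp_force: 20.0
```

```bash
python3 - <<'E'
from h import *
print(delta(.4615,.1755,.0208,0),get_state()["tool_pos"])
im=np.hstack([grab_frame("top")[170:245,140:230],grab_frame("side")[155:230,170:260]])[:,:,::-1]
cv2.imwrite("pics/s2.png",cv2.resize(im,(792,330),interpolation=cv2.INTER_CUBIC))
E
```

```text
(array([-0.06, -0.12,  1.23]), np.float64(-0.1), 'tilt', np.float64(0.08), 'yaw', np.float64(-0.1)) [0.46272094 0.17608868 0.03305767]
```

View pics/s2.png

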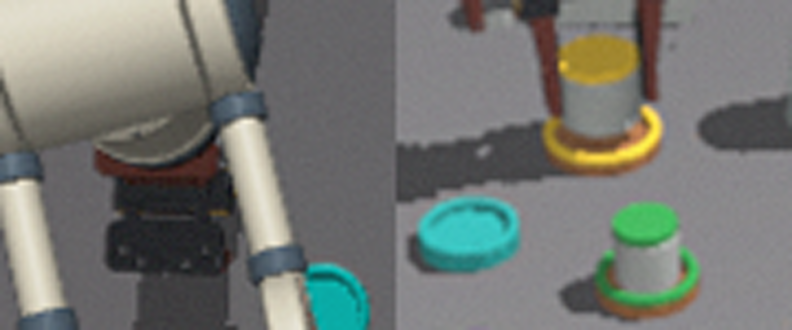

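The small tin stands upright inside the green recess at (647,255). The middle tin is centred over the yellow recess at (602,130). I'll lower it.

In the tool's units: 1.15 cm / 100 = 0.0115, 1.1 cm / 100 = 0.011.

Request:
servo_tool([
  [0,0,0,0,-0.001,0.004,4.5],
  [0,0,0,0,-0.001,0.008,4.5],
  [0,0,0,0,-0.001,0.01,4.5],
  [0,0,0,0,-0.001,0.011,4.5],
  [0,0,0,0,-0.001,0.0115,4.5],
  [0,0,0,0,-0.001,0.0115,4.5],
])

```text
time_s: 14.25
tool_pos: [0.4612, 0.1762, 0.0208]
tcp_rot: [0.0, 0.707, 0.707, 0.0]
ft_force: [-1.1, 0.3, -0.4]
gripper_width: 0.588
grasp_force: 20.0
```

In the tool's units: 0.1 cm / 100 = 0.001, 0.05 cm / 100 = 0.0005.

Request:
servo_tool([
  [0,0,0,0,0,0.0005,4.5],
  [0,0,0,0,0,0.001,4.5],
  [0,0,0,0,0,0.001,4.5],
])

```text
time_s: 14.55
tool_pos: [0.4613, 0.1762, 0.0208]
tcp_rot: [0.0, 0.707, 0.707, 0.0]
ft_force: [-3.4, 0.1, 6.1]
gripper_width: 0.588
grasp_force: 20.0
```

In the tool's units: -12 cm / 100 = -0.12, -9 cm / 100 = -0.09.

Request:
servo_tool([
  [0,0,0,0,0,0,5.6],
  [0,0,0,0,0,0,6.2],
  [0,0,0,0,0,0,7],
  [0,0,0,0,0,-0.002,8],
  [0,0,0,0,0,-0.02,8.7],
  [0,0,0,0,0,-0.05,8.7],
  [0,0,0,0,0,-0.09,8.7],
  [0,0,0,0,0,-0.12,8.7],
])

```text
time_s: 15.35
tool_pos: [0.4614, 0.1762, 0.142]
tcp_rot: [0.0, 0.707, 0.707, 0.001]
ft_force: [0.5, 0.3, 0.2]
gripper_width: 0.989
grasp_force: 0.0
```

In the tool's units: -35.4 cm / 100 = -0.354, -33 cm / 100 = -0.33.

Request:
servo_tool([
  [0,0,0,-0.04,0,0,8.7],
  [0,0,0,-0.09,0,0,8.7],
  [0,0,0,-0.14,0,0,8.7],
  [0,0,0,-0.19,0,0,8.7],
  [0,0,0,-0.24,-0.003,0,8.7],
  [0,0,0,-0.29,-0.005,0,8.7],
  [0,0,0,-0.33,-0.007,0,8.7],
  [0,0,0,-0.354,-0.008,0,8.7],
])

```text
time_s: 16.15
tool_pos: [0.4523, -0.1808, 0.1396]
tcp_rot: [0.0, 0.708, 0.706, -0.0]
ft_force: [0.2, 0.6, 1.2]
gripper_width: 0.99
grasp_force: 0.0
```

Request:
servo_tool([
  [0,0,0,0,0,0,8.7],
  [0,0,0,0,0,0,8.7],
  [0,0,0,0,0,0,8.7],
])

```text
time_s: 16.45
tool_pos: [0.4531, -0.1769, 0.1396]
tcp_rot: [-0.0, 0.707, 0.707, 0.0]
ft_force: [0.6, 0.3, 0.6]
gripper_width: 0.992
grasp_force: 0.0
```

```bash
python3 cal.py | grep red; python3 -c "
from h import *
print(delta(.4538,-.178,.018,0))"
```

```text
top red [311. 213.] [(0.014, [0.4574, -0.1372, 0.0443]), (0.05, [0.4527, -0.1326, 0.0431]), (0.095, [0.4469, -0.1269, 0.0416]), (np.float64(0.1686), [0.4374, -0.1174, 0.0392])] 28
top red [250. 153.] [(0.014, [0.6144, -0.001, 0.0433]), (0.05, [0.6052, -0.0005, 0.042]), (0.095, [0.5936, 0.0002, 0.0405]), (np.float64(0.1686), [0.5746, 0.0013, 0.0379])] 86
side red [249. 254.] [(0.014, [0.4648, -0.1378, 0.0344]), (0.05, [0.4534, -0.1788, 0.0327]), (0.095, [0.4392, -0.2301, 0.0306]), (np.float64(0.1686), [0.416, -0.3139, 0.0272])] 73
side red [291. 210.] [(0.014, [0.6135, -0.0054, 0.0439]), (0.05, [0.5949, -0.0529, 0.0418]), (0.095, [0.5716, -0.1122, 0.0391]), (np.float64(0.1686), [0.5335, -0.2092, 0.0347])] 81
(array([-0.13,  0.06, 12.18]), np.float64(0.1), 'tilt', np.float64(0.02), 'yaw', np.float64(0.1))
```

In the tool's units: 12.2 cm / 100 = 0.122, 11.5 cm / 100 = 0.115.

Request:
servo_tool([
  [0,0,0,-0.001,0.001,0.03,8.7],
  [0,0,0,-0.001,0.001,0.06,8.7],
  [0,0,0,-0.001,0.001,0.08,8.7],
  [0,0,0,-0.001,0.001,0.1,8.7],
  [0,0,0,-0.001,0.001,0.115,8.7],
  [0,0,0,-0.001,0.001,0.122,8.7],
  [0,0,0,-0.001,0.001,0.122,8.0],
  [0,0,0,-0.001,0.001,0.122,7.4],
], grip_force=28)

```text
time_s: 17.35
tool_pos: [0.4545, -0.1789, 0.0185]
tcp_rot: [0.001, 0.707, 0.707, 0.0]
ft_force: [-0.1, -0.0, -0.1]
gripper_width: 0.861
grasp_force: 0.0
```

Request:
servo_tool([
  [0,0,0,0,0,0,7.1],
  [0,0,0,0,0,0,6.9],
  [0,0,0,0,0,0,6.6],
  [0,0,0,0,0,0,6.0],
  [0,0,0,0,0,0,6.0],
  [0,0,0,0,0,0,6.0],
])

```text
time_s: 17.95
tool_pos: [0.4545, -0.1791, 0.0185]
tcp_rot: [0.001, 0.707, 0.707, 0.0]
ft_force: [-0.5, 0.9, 5.3]
gripper_width: 0.767
grasp_force: 28.0
```

In the tool's units: -14 cm / 100 = -0.14, -12.5 cm / 100 = -0.125.

Request:
servo_tool([
  [0,0,0,0,0,-0.004,6],
  [0,0,0,0,0,-0.015,6],
  [0,0,0,0,0,-0.04,6],
  [0,0,0,0,0,-0.07,6],
  [0,0,0,0,0,-0.1,6],
  [0,0,0,0,0,-0.125,6],
  [0,0,0,0,0,-0.14,6],
  [0,0,0,0,0,-0.14,6],
])

```text
time_s: 18.75
tool_pos: [0.4547, -0.1793, 0.1601]
tcp_rot: [0.002, 0.707, 0.707, 0.001]
ft_force: [0.5, 0.7, -1.8]
gripper_width: 0.774
grasp_force: 28.0
```

In the tool's units: 17.5 cm / 100 = 0.175, 17.3 cm / 100 = 0.173.

Request:
servo_tool([
  [0,0,0,0.015,0.014,0,6],
  [0,0,0,0.045,0.041,0,6],
  [0,0,0,0.075,0.069,0,6],
  [0,0,0,0.105,0.096,0,6],
  [0,0,0,0.135,0.123,0,6],
  [0,0,0,0.16,0.146,0,6],
  [0,0,0,0.173,0.158,0,6],
  [0,0,0,0.175,0.16,0,6],
])

```text
time_s: 19.55
tool_pos: [0.614, -0.002, 0.1545]
tcp_rot: [-0.002, 0.706, 0.708, -0.001]
ft_force: [-0.9, -0.2, -2.0]
gripper_width: 0.771
grasp_force: 28.0
```

In the tool's units: 3 cm / 100 = 0.03, 2 cm / 100 = 0.02.

Request:
servo_tool([
  [0,0,0,0,0,0.005,6],
  [0,0,0,0,0,0.02,6],
  [0,0,0,0,0,0.03,6],
  [0,0,0,0,0,0.03,6],
])

```text
time_s: 19.95
tool_pos: [0.6122, -0.0047, 0.1243]
tcp_rot: [-0.002, 0.708, 0.706, -0.002]
ft_force: [0.1, -0.1, -2.0]
gripper_width: 0.771
grasp_force: 28.0
```

```bash
python3 cal.py | grep red; python3 -c "
from h import *
print(delta(.6145,-.004,.0265,0),get_state()['tool_pos'])"
```

```text
top red [237. 150.] [(0.014, [0.615, -0.0109, 0.0512]), (0.05, [0.6057, -0.01, 0.0497]), (0.095, [0.5941, -0.0089, 0.0477]), (np.float64(0.1533), [0.5791, -0.0074, 0.0452])] 44
side red [291. 211.] [(0.014, [0.6133, -0.0057, 0.0437]), (0.05, [0.5947, -0.0531, 0.0416]), (0.095, [0.5714, -0.1124, 0.0389]), (np.float64(0.1533), [0.5413, -0.1892, 0.0355])] 81
side red [291. 162.] [(0.014, [0.7027, 0.2255, 0.0399]), (0.05, [0.6798, 0.1668, 0.038]), (0.095, [0.6511, 0.0934, 0.0355]), (np.float64(0.1533), [0.6139, -0.0017, 0.0324])] 61
(array([ 0.05,  0.12, 10.05]), np.float64(-0.1), 'tilt', np.float64(0.07), 'yaw', np.float64(-0.1)) [ 0.61339078 -0.00452359  0.12697188]
```

In the tool's units: 9 cm / 100 = 0.09, 8.6 cm / 100 = 0.086.

Request:
servo_tool([
  [0,0,0,0.001,0.001,0.015,6],
  [0,0,0,0.001,0.001,0.04,6],
  [0,0,0,0.001,0.001,0.06,6],
  [0,0,0,0.001,0.001,0.078,6],
  [0,0,0,0.001,0.001,0.086,6],
  [0,0,0,0.001,0.001,0.09,6],
  [0,0,0,0.001,0.001,0.09,6],
  [0,0,0,0.001,0.001,0.09,6],
])

```text
time_s: 20.85
tool_pos: [0.6157, -0.003, 0.0388]
tcp_rot: [0.001, 0.707, 0.707, 0.001]
ft_force: [0.0, 0.4, -1.6]
gripper_width: 0.77
grasp_force: 28.0
```

```bash
python3 - <<'E'
from h import *
print(delta(.6145,-.004,.0265,0),get_state()["tool_pos"])
im=np.hstack([grab_frame("top")[110:200,205:295],grab_frame("side")[165:255,250:340]])[:,:,::-1]
cv2.imwrite("pics/s3.png",cv2.resize(im,(792,396),interpolation=cv2.INTER_CUBIC))
E
```

```text
(array([-0.1 , -0.12,  1.23]), np.float64(-0.0), 'tilt', np.float64(0.11), 'yaw', np.float64(-0.0)) [ 0.61568102 -0.00299513  0.03883459]
```

View pics/s3.png

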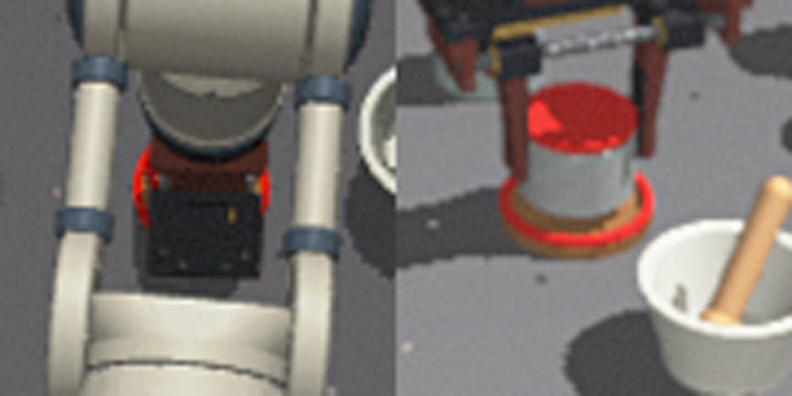

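The large tin, at (580,160) in the side crop, is centred over the red recess at (577,205). I'll lower it.

In the tool's units: 1.15 cm / 100 = 0.0115, 1.1 cm / 100 = 0.011.

Request:
servo_tool([
  [0,0,0,-0.001,-0.001,0.004,6],
  [0,0,0,-0.001,-0.001,0.008,6],
  [0,0,0,-0.001,-0.001,0.01,6],
  [0,0,0,-0.001,-0.001,0.011,6],
  [0,0,0,-0.001,-0.001,0.0115,6],
  [0,0,0,-0.001,-0.001,0.0115,6],
])

```text
time_s: 21.55
tool_pos: [0.6141, -0.004, 0.0266]
tcp_rot: [0.0, 0.707, 0.707, 0.0]
ft_force: [-1.6, 0.3, 1.5]
gripper_width: 0.773
grasp_force: 28.0
```

In the tool's units: 0.1 cm / 100 = 0.001, 0.05 cm / 100 = 0.0005.

Request:
servo_tool([
  [0,0,0,0,0,0.0005,6],
  [0,0,0,0,0,0.001,6],
  [0,0,0,0,0,0.001,6],
])

```text
time_s: 21.85
tool_pos: [0.6142, -0.004, 0.0266]
tcp_rot: [0.0, 0.707, 0.707, 0.0]
ft_force: [-3.6, -0.1, 6.8]
gripper_width: 0.769
grasp_force: 28.0
```

In the tool's units: -15 cm / 100 = -0.15, -11 cm / 100 = -0.11.

Request:
servo_tool([
  [0,0,0,0,0,0,7.2],
  [0,0,0,0,0,0,7.8],
  [0,0,0,0,0,0,8.3],
  [0,0,0,0,0,0,8.7],
  [0,0,0,0,0,-0.02,8.7],
  [0,0,0,0,0,-0.06,8.7],
  [0,0,0,0,0,-0.11,8.7],
  [0,0,0,0,0,-0.15,8.7],
])

```text
time_s: 22.65
tool_pos: [0.6142, -0.004, 0.1777]
tcp_rot: [0.001, 0.707, 0.707, 0.0]
ft_force: [0.8, -0.1, 1.4]
gripper_width: 0.994
grasp_force: 0.0
```

In the tool's units: 32 cm / 100 = 0.32, 28 cm / 100 = 0.28, -64 degrees / 229.1831 = -0.2793.

Request:
servo_tool([
  [0,0,-0.0349,0.04,-0.015,0,6],
  [0,0,-0.0698,0.08,-0.03,0,6],
  [0,0,-0.1047,0.12,-0.045,0,6],
  [0,0,-0.1396,0.16,-0.06,0,6],
  [0,0,-0.1745,0.2,-0.075,0,6],
  [0,0,-0.2094,0.24,-0.09,0,6],
  [0,0,-0.2443,0.28,-0.105,0,5],
  [0,0,-0.2793,0.32,-0.12,0,5],
])

```text
time_s: 23.45
tool_pos: [0.4934, 0.3177, 0.1751]
tcp_rot: [0.0, 0.222, 0.975, 0.0]
ft_force: [0.2, -0.4, 0.3]
gripper_width: 0.579
grasp_force: 0.0
```

In the tool's units: -6.7 degrees / 229.1831 = -0.0292.

Request:
servo_tool([
  [0,0,-0.0292,0,0,0,5],
  [0,0,-0.0292,0,0,0,5],
  [0,0,-0.0292,0,0,0,5],
  [0,0,-0.0292,0,0,0,5],
])

```text
time_s: 23.85
tool_pos: [0.4947, 0.3153, 0.1751]
tcp_rot: [0.0, 0.17, 0.985, -0.0]
ft_force: [0.3, 0.2, -0.0]
gripper_width: 0.574
grasp_force: 0.0
```

```bash
python3 - <<'E'
from h import *
print(delta(.4823,.348,.06,np.radians(70.7)),get_state()["tool_pos"])
t=grab_frame("top")[130:230,175:305]; s=grab_frame("side")[130:250,160:316]
im=np.hstack([cv2.resize(t,(390,300)),cv2.resize(s,(390,300))])[:,:,::-1]
cv2.imwrite("pics/s4.png",im)
E
```

```text
(array([ 2.26,  2.67, 11.51]), np.float64(-0.2), 'tilt', np.float64(0.01), 'yaw', np.float64(70.5)) [0.49465066 0.31529278 0.17509542]
```

View pics/s4.png

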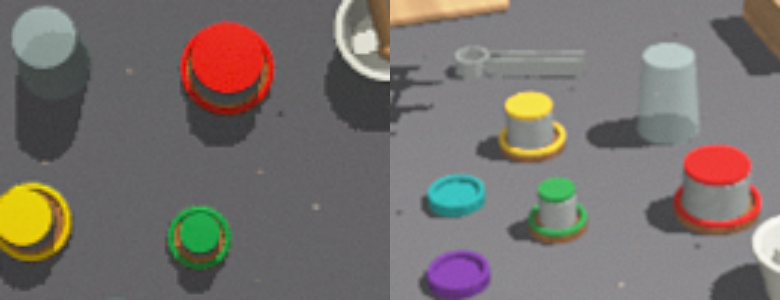

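All three tins sit upright inside their matching lips: red at (227,65), yellow at (30,220) and green at (200,237) in the left crop. In the side crop the tongs' ring is at (472,62) and the tips are near (584,62).

```bash
python3 - <<'E'
from h import *
f=lambda x,y:(160+(x-390+.5)*.4-.5,130+(y+.5)*.4-.5)
r,t=toplane("side",[f(472,55),f(584,56)],.022);print(r,t)
s=cv2.resize(grab_frame("side")[135:175,180:250],(770,440),interpolation=cv2.INTER_CUBIC)
cv2.imwrite("pics/s5.png",s[:,:,::-1])
E
```

```text
[0.4318439  0.36745562] [0.56180584 0.32144553]
```

View pics/s5.png

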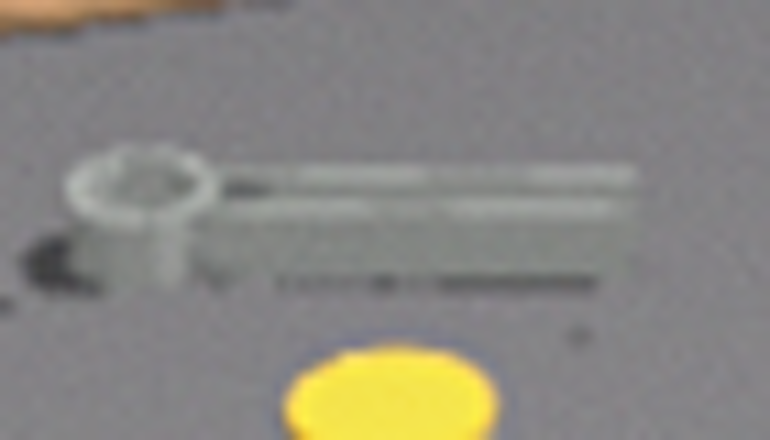

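In the tool's units: 11.5 cm / 100 = 0.115, 10.5 cm / 100 = 0.105.

Request:
servo_tool([
  [0,0,0,0.01,0.012,0.02,5],
  [0,0,0,0.021,0.025,0.05,5],
  [0,0,0,0.021,0.025,0.08,5],
  [0,0,0,0.021,0.025,0.105,5],
  [0,0,0,0.021,0.025,0.115,5],
  [0,0,0,0.021,0.025,0.115,5],
  [0,0,0,0.021,0.025,0.115,5],
])

```text
time_s: 24.7
tool_pos: [0.4834, 0.3467, 0.0616]
tcp_rot: [0.001, 0.168, 0.986, 0.001]
ft_force: [-0.4, 0.3, 0.0]
gripper_width: 0.57
grasp_force: 0.0
```

The side crop shows the ring centre at (143,186) and the tip midpoint at (632,190). The tongs' origin comes out at about (0.482,0.349), which agrees with the top view.

```bash
python3 -c "
from h import *
print(delta(.4823,.3482,.0105,np.radians(70.7)),get_state()['tool_pos'])"
```

```text
(array([0.16, 0.1 , 5.11]), np.float64(-0.1), 'tilt', np.float64(0.1), 'yaw', np.float64(70.6)) [0.48339157 0.34672895 0.06156291]
```

In the tool's units: 5.1 cm / 100 = 0.051, 4.9 cm / 100 = 0.049.

Request:
servo_tool([
  [0,0,0,0.0015,0.001,0.02,5],
  [0,0,0,0.0015,0.001,0.04,5],
  [0,0,0,0.0015,0.001,0.049,5],
  [0,0,0,0.0015,0.001,0.051,4.5],
  [0,0,0,0.0015,0.001,0.051,4],
  [0,0,0,0.0015,0.001,0.051,3.5],
  [0,0,0,0.0015,0.001,0.051,3],
  [0,0,0,0.0015,0.001,0.051,2.6],
], grip_force=25)

```text
time_s: 25.5
tool_pos: [0.482, 0.3483, 0.01]
tcp_rot: [0.0, 0.168, 0.986, 0.0]
ft_force: [0.1, -1.0, 0.7]
gripper_width: 0.307
grasp_force: 0.0
```

Request:
servo_tool([
  [0,0,0,0,0,0,2.4],
  [0,0,0,0,0,0,2.2],
  [0,0,0,0,0,0,2.0],
  [0,0,0,0,0,0,1.5],
  [0,0,0,0,0,0,1.5],
  [0,0,0,0,0,0,1.5],
])

```text
time_s: 26.1
tool_pos: [0.4818, 0.3484, 0.0096]
tcp_rot: [0.0, 0.168, 0.986, 0.0]
ft_force: [1.1, 2.0, 3.2]
gripper_width: 0.248
grasp_force: 25.0
```

In the tool's units: -16 cm / 100 = -0.16, -14 cm / 100 = -0.14.

Request:
servo_tool([
  [0,0,0,0,0,-0.004,1.5],
  [0,0,0,0,0,-0.02,1.5],
  [0,0,0,0,0,-0.05,1.5],
  [0,0,0,0,0,-0.08,1.5],
  [0,0,0,0,0,-0.11,1.5],
  [0,0,0,0,0,-0.14,1.5],
  [0,0,0,0,0,-0.16,1.5],
  [0,0,0,0,0,-0.16,1.5],
])

```text
time_s: 26.9
tool_pos: [0.4828, 0.3487, 0.1741]
tcp_rot: [0.003, 0.168, 0.986, 0.002]
ft_force: [-1.2, 0.1, -1.7]
gripper_width: 0.25
grasp_force: 25.0
```

```bash
python3 - <<'E'
from h import *
s=get_state();print(s["joint_positions"].round(3),s["gripper_width"],delta(.5194,-.3365,.17,np.radians(114.6)))
im=grab_frame("top");h=cv2.cvtColor(im,cv2.COLOR_RGB2HSV)
m=cv2.inRange(h,(5,100,120),(22,255,255));m[:, :330]=0;m[:,400:]=0;m[:140]=0;m[240:]=0
c=max(cv2.findContours(m,cv2.RETR_EXTERNAL,cv2.CHAIN_APPROX_NONE)[0],key=cv2.contourArea)[:,0]
p=toplane("top",c,.014)
(cx,cy),(w,l),a=cv2.minAreaRect((p*1000).astype(np.float32));print("tray",cx,cy,w,l,a)
im=grab_frame("side")[270:345,250:365];cv2.imwrite("pics/s6.png",cv2.resize(im,(736,480),interpolation=cv2.INTER_CUBIC)[:,:,::-1])
E
```

```text
[ 0.569  0.068  1.341 -0.     1.726 -0.665] 0.25002956076268773 (array([-26.15, -63.44,   0.19]), np.float64(-43.9), 'tilt', np.float64(0.39), 'yaw', np.float64(70.7))
tray 524.7273559570312 -332.9521179199219 194.8268585205078 79.89547729492188 24.48933219909668
```

View pics/s6.png

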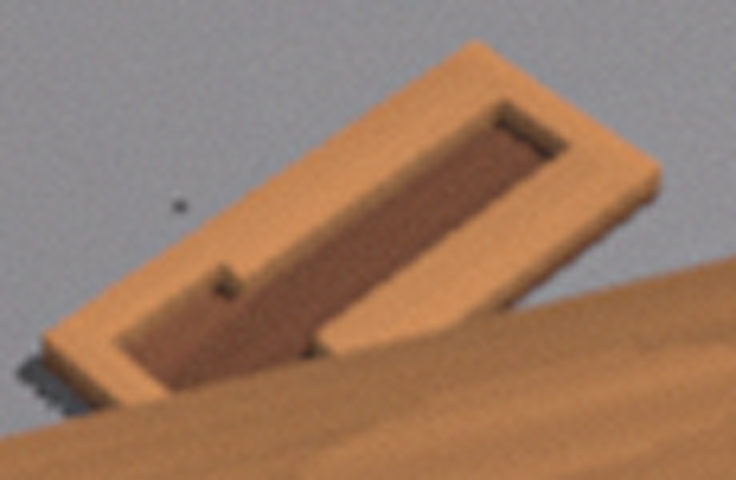

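The side crop shows the tray's left outer corner at (45,340), top corner at (478,42) and right corner at (660,165). A cabinet panel hides its near side. I'll check how close that panel is and how high it reaches.

```bash
python3 - <<'E'
from h import *
def ray(n,uv):
    a=toplane(n,uv,0)[0];b=toplane(n,uv,.5)[0];return np.r_[a,0],np.r_[b-a,.5]
def tri(t,s):
    (p,d),(q,e)=ray("top",t),ray("side",s)
    k=np.linalg.lstsq(np.c_[d,-e],q-p,rcond=None)[0];return (p+k[0]*d).round(3),(q+k[1]*e).round(3)
v=lambda x,y:np.array([x,y])/1.5625
print(tri(v(703,187),v(690,460)),tri(v(712,412),v(357,540)))
g=lambda x,y:(250+(x+.5)*115/736-.5,270+(y+.5)*75/480-.5)
P=toplane("side",[g(45,338),g(478,40),g(660,163)],.014);print("side corners",P)
# tray corners predicted by top estimate
c=np.array([.5247,-.333]);a=np.radians(24.5);e=np.array([np.cos(a),np.sin(a)]);f=np.array([-e[1],e[0]])
print("top corners",[(c+s*.097*e+t*.04*f).round(4) for s,t in((-1,1),(1,1),(1,-1))])
E
```

```text
(array([ 0.676, -0.509,  0.173]), array([ 0.679, -0.51 ,  0.174])) (array([ 0.31 , -0.505,  0.173]), array([ 0.328, -0.507,  0.174]))
side corners [[ 0.42023048 -0.33806421]
 [ 0.59714846 -0.25691507]
 [ 0.62944029 -0.32719447]]
top corners [array([ 0.4198, -0.3368]), array([ 0.5964, -0.2564]), array([ 0.6296, -0.3292])]
```

In the tool's units: -22.8 cm / 100 = -0.228, -19.7 cm / 100 = -0.197, -20 degrees / 229.1831 = -0.0873.

Request:
servo_tool([
  [0,0,-0.0044,-0.005,-0.013,0,1.5],
  [0,0,-0.0131,-0.016,-0.038,0,1.5],
  [0,0,-0.0218,-0.029,-0.07,0,1.5],
  [0,0,-0.0349,-0.042,-0.102,0,1.5],
  [0,0,-0.048,-0.055,-0.133,0,1.5],
  [0,0,-0.0611,-0.068,-0.165,0,1.5],
  [0,0,-0.0742,-0.081,-0.197,0,1.5],
  [0,0,-0.0873,-0.094,-0.228,0,1.5],
])

```text
time_s: 27.8
tool_pos: [0.4937, 0.1002, 0.1668]
tcp_rot: [-0.002, -0.007, 1.0, -0.0]
ft_force: [1.4, 0.9, -1.2]
gripper_width: 0.244
grasp_force: 25.0
```

```bash
python3 -c "
from h import *
print(delta(.52,-.3355,.17,np.radians(114.5)),get_state()['joint_positions'].round(3))"
```

```text
(array([ -2.03, -43.61,  -0.3 ]), np.float64(-23.7), 'tilt', np.float64(0.22), 'yaw', np.float64(90.8)) [ 0.133 -0.17   1.583 -0.     1.732 -1.452]
```

In the tool's units: -27 cm / 100 = -0.27, -23.5 cm / 100 = -0.235, -16 degrees / 229.1831 = -0.0698.

Request:
servo_tool([
  [0,0,-0.0087,-0.001,-0.03,0,1.5],
  [0,0,-0.0175,-0.003,-0.06,0,1.5],
  [0,0,-0.0262,-0.005,-0.095,0,1.5],
  [0,0,-0.0349,-0.006,-0.13,0,1.5],
  [0,0,-0.0436,-0.008,-0.165,0,1.5],
  [0,0,-0.0524,-0.01,-0.2,0,1.5],
  [0,0,-0.0611,-0.011,-0.235,0,1.5],
  [0,0,-0.0698,-0.013,-0.27,0,1.5],
])

```text
time_s: 28.6
tool_pos: [0.5098, -0.1691, 0.1667]
tcp_rot: [-0.002, -0.146, 0.989, 0.001]
ft_force: [0.1, -0.1, -1.2]
gripper_width: 0.246
grasp_force: 25.0
```

```bash
python3 -c "
from h import *
print(delta(.52,-.3355,.17,np.radians(114.5)),get_state()['joint_positions'].round(3))"
```

```text
(array([  3.82, -16.22,  -0.36]), np.float64(-7.8), 'tilt', np.float64(0.22), 'yaw', np.float64(106.7)) [-0.384 -0.079  1.5   -0.     1.724 -2.247]
```

In the tool's units: -16.2 cm / 100 = -0.162, 1.5 cm / 100 = 0.015, -7.8 degrees / 229.1831 = -0.034.

Request:
servo_tool([
  [0,0,-0.0087,0.007,-0.03,0,1.5],
  [0,0,-0.0175,0.015,-0.065,0,1.5],
  [0,0,-0.0262,0.022,-0.095,0,1.5],
  [0,0,-0.0319,0.03,-0.125,0,1.5],
  [0,0,-0.034,0.035,-0.15,0,1.5],
  [0,0,-0.034,0.038,-0.162,0,1.5],
  [0,0,-0.034,0.038,-0.162,0,1.5],
  [0,0,-0.034,0.038,-0.162,0,1.5],
])

```text
time_s: 29.4
tool_pos: [0.5208, -0.3331, 0.1681]
tcp_rot: [-0.0, -0.212, 0.977, 0.001]
ft_force: [-0.3, 0.5, -0.8]
gripper_width: 0.247
grasp_force: 25.0
```

```bash
python3 -c "
from h import *
print(delta(.52,-.3355,.04,np.radians(114.5)),get_state()['joint_positions'].round(3),get_state()['tool_pos'])"
```

```text
(array([ 0.16, -0.21, 12.81]), np.float64(-0.0), 'tilt', np.float64(0.12), 'yaw', np.float64(114.5)) [-6.240e-01  1.380e-01  1.277e+00  1.000e-03  1.729e+00 -2.622e+00] [ 0.52078006 -0.33311744  0.16812718]
```

In the tool's units: 12.8 cm / 100 = 0.128, 1.5 cm / 100 = 0.015, 0.5 degrees / 229.1831 = 0.0022.

Request:
servo_tool([
  [0,0,0.0022,0.001,-0.001,0.015,1.5],
  [0,0,0.0022,0.0015,-0.002,0.04,1.5],
  [0,0,0.0022,0.0015,-0.002,0.07,1.5],
  [0,0,0.0022,0.0015,-0.002,0.1,1.5],
  [0,0,0.0022,0.0015,-0.002,0.12,1.5],
  [0,0,0.0022,0.0015,-0.002,0.128,1.5],
  [0,0,0.0022,0.0015,-0.002,0.128,1.5],
  [0,0,0.0022,0.0015,-0.002,0.128,1.5],
])

```text
time_s: 30.2
tool_pos: [0.521, -0.3364, 0.0422]
tcp_rot: [0.001, -0.208, 0.978, -0.001]
ft_force: [-0.6, 0.3, -1.4]
gripper_width: 0.248
grasp_force: 25.0
```

```bash
python3 - <<'E'
from h import *
print(delta(.52,-.3355,.0156,np.radians(114.5)),get_state()['joint_positions'].round(3),get_state()['tool_pos'])
t=grab_frame("top")[140:230,325:405]; s=grab_frame("side")[260:350,255:365]
im=np.hstack([cv2.resize(t,(356,400),interpolation=cv2.INTER_CUBIC),cv2.resize(s,(440,360),interpolation=cv2.INTER_CUBIC) if 0 else cv2.resize(s,(444,400),interpolation=cv2.INTER_CUBIC)])[:,:,::-1]
cv2.imwrite("pics/s7.png",im)
E
```

```text
(array([0.06, 0.12, 2.66]), np.float64(-0.5), 'tilt', np.float64(0.09), 'yaw', np.float64(114.0)) [-0.628  0.182  1.452  0.     1.506 -2.618] [ 0.52100043 -0.33637839  0.04224201]
```

View pics/s7.png

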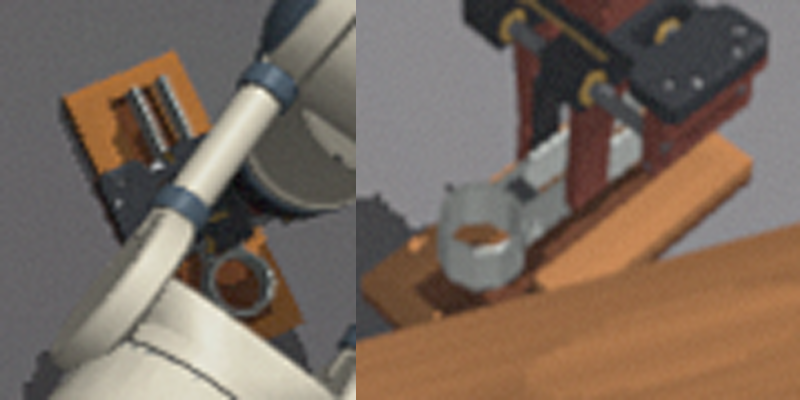

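In the top crop the held tongs' ring centre is at (240,283) and the tip midpoint at about (150,86), above the tray. I'll compare those pixels with the predicted seat.

```bash
python3 - <<'E'
from h import *
g=lambda x,y:(325+(x+.5)/4.45-.5,140+(y+.5)/4.444-.5)
z=get_state()["tool_pos"][2]-.0096+.022
r,t=toplane("top",[g(240,283),g(150,86)],z);e=(t-r)/np.hypot(*(t-r))
print(r,t,np.hypot(*(t-r)),"orig",r+.0545*e,t-.084*e,np.degrees(np.arctan2(e[1],e[0])),get_state()["tool_pos"])
h=lambda x,y:(255+(x-356+.5)*110/444-.5,260+(y+.5)*.225-.5)
print("side ring",toplane("side",[h(481,208)],z))
a=np.radians(24.5);print("seat ring",np.array([.5202,-.3351])-.0545*np.array([np.cos(a),np.sin(a)]))
E
```

```text
[ 0.4710414  -0.35553045] [ 0.59420831 -0.3015848 ] 0.13446271684490227 orig [ 0.52096302 -0.33366537] [ 0.5172649  -0.33528511] 23.65284877796578 [ 0.52134247 -0.33692642  0.043074  ]
side ring [[ 0.47347267 -0.35279953]]
seat ring [ 0.47060711 -0.35770078]
```

The tongs are within about 2 mm of the seat pose, so I'll lower them while watching the force.

In the tool's units: 2.2 cm / 100 = 0.022, 2.1 cm / 100 = 0.021.

Request:
servo_tool([
  [0,0,0,0,0,0.005,1.5],
  [0,0,0,0,0,0.01,1.5],
  [0,0,0,0,0,0.014,1.5],
  [0,0,0,0,0,0.017,1.5],
  [0,0,0,0,0,0.019,1.5],
  [0,0,0,0,0,0.021,1.5],
  [0,0,0,0,0,0.022,1.5],
  [0,0,0,0,0,0.022,1.5],
])

```text
time_s: 31.1
tool_pos: [0.5204, -0.3365, 0.019]
tcp_rot: [-0.0, -0.208, 0.978, 0.0]
ft_force: [-0.2, -0.1, -0.9]
gripper_width: 0.249
grasp_force: 25.0
```

In the tool's units: 0.3 cm / 100 = 0.003, 0.25 cm / 100 = 0.0025.

Request:
servo_tool([
  [0,0,0,0,0,0.001,1.5],
  [0,0,0,0,0,0.002,1.5],
  [0,0,0,0,0,0.0025,1.5],
  [0,0,0,0,0,0.003,1.5],
  [0,0,0,0,0,0.003,1.5],
])

```text
time_s: 31.6
tool_pos: [0.5204, -0.3365, 0.0161]
tcp_rot: [-0.0, -0.208, 0.978, 0.0]
ft_force: [-0.1, -0.3, -1.0]
gripper_width: 0.246
grasp_force: 25.0
```

In the tool's units: 0.06 cm / 100 = 0.0006, 0.03 cm / 100 = 0.0003.

Request:
servo_tool([
  [0,0,0,0,0,0.0003,1.5],
  [0,0,0,0,0,0.0006,1.5],
  [0,0,0,0,0,0.0006,1.5],
])

```text
time_s: 31.9
tool_pos: [0.5205, -0.3366, 0.0156]
tcp_rot: [0.0, -0.208, 0.978, -0.0]
ft_force: [-0.4, 0.2, -1.5]
gripper_width: 0.248
grasp_force: 25.0
```

In the tool's units: 0.06 cm / 100 = 0.0006, 0.03 cm / 100 = 0.0003.

Request:
servo_tool([
  [0,0,0,0,0,0.0003,1.5],
  [0,0,0,0,0,0.0006,1.5],
  [0,0,0,0,0,0.0006,1.5],
])

```text
time_s: 32.2
tool_pos: [0.5205, -0.3366, 0.0156]
tcp_rot: [0.0, -0.208, 0.978, -0.0]
ft_force: [-2.2, 1.9, 3.9]
gripper_width: 0.246
grasp_force: 25.0
```

In the tool's units: -13 cm / 100 = -0.13, -8 cm / 100 = -0.08.

Request:
servo_tool([
  [0,0,0,0,0,0,2.4],
  [0,0,0,0,0,0,2.8],
  [0,0,0,0,0,0,3.5],
  [0,0,0,0,0,-0.001,4.2],
  [0,0,0,0,0,-0.015,4.5],
  [0,0,0,0,0,-0.04,4.5],
  [0,0,0,0,0,-0.08,4.5],
  [0,0,0,0,0,-0.13,4.5],
])

```text
time_s: 33.0
tool_pos: [0.5195, -0.3359, 0.1452]
tcp_rot: [-0.001, -0.208, 0.978, 0.001]
ft_force: [0.8, -0.6, 0.1]
gripper_width: 0.513
grasp_force: 0.0
```

In the tool's units: 27 cm / 100 = 0.27, 24 cm / 100 = 0.24, 20 degrees / 229.1831 = 0.0873.

Request:
servo_tool([
  [0,0,0.0218,-0.02,0.04,-0.02,4.5],
  [0,0,0.0436,-0.03,0.08,-0.04,4.5],
  [0,0,0.0654,-0.04,0.12,-0.04,4.5],
  [0,0,0.0873,-0.05,0.16,-0.04,4.5],
  [0,0,0.0873,-0.06,0.2,-0.04,4.5],
  [0,0,0.0873,-0.07,0.24,-0.04,4.5],
  [0,0,0.0873,-0.08,0.27,-0.04,4.5],
  [0,0,0.0873,-0.08,0.27,-0.04,4.5],
])

```text
time_s: 33.8
tool_pos: [0.4837, -0.0542, 0.1868]
tcp_rot: [0.001, -0.037, 0.999, 0.0]
ft_force: [0.1, -0.3, 0.4]
gripper_width: 0.511
grasp_force: 0.0
```

```bash
python3 - <<'E'
from h import *
t=grab_frame("top")[130:240,150:410]; s=grab_frame("side")[130:350,160:380]
im=np.vstack([cv2.resize(t,(640,271),interpolation=cv2.INTER_CUBIC),cv2.copyMakeBorder(cv2.resize(s,(320,320),interpolation=cv2.INTER_CUBIC),0,0,0,320,cv2.BORDER_CONSTANT)])
z=grab_frame("top")[140:230,325:405];im[271:,320:]=cv2.resize(z,(320,320),interpolation=cv2.INTER_CUBIC)
cv2.imwrite("pics/s8.png",im[:,:,::-1])
E
```

```text
(no output)
```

View pics/s8.png

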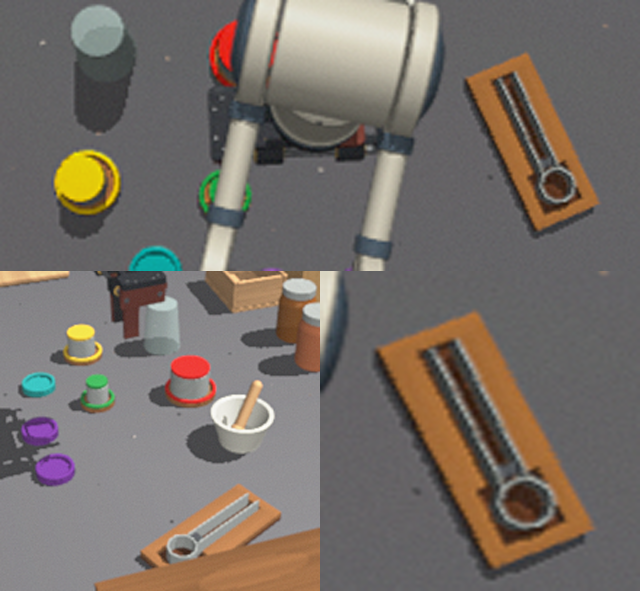

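The tongs lie seated in the tray with the ring in the wide pocket at (525,500). All the tins are upright in their recesses, and the glass and mortar haven't moved.

Request:
servo_tool([
  [0,0,0,0,0,0,4.5],
  [0,0,0,0,0,0,4.5],
  [0,0,0,0,0,0,4.5],
])

```text
time_s: 34.25
tool_pos: [0.4839, -0.0581, 0.1848]
tcp_rot: [-0.0, -0.034, 0.999, -0.0]
ft_force: [0.2, -0.2, -0.1]
gripper_width: 0.517
grasp_force: 0.0
```

```bash
python3 -c "
from plant import *
print(hand_in())"
```

```text
the job is handed in; nothing more can be done
None
```

The job is handed in at 34 s: in the last pictures all three dabbas stand upright in their matching stands, the tongs lie in the tray with the ring in the wide pocket, and the glass and mortar look undisturbed; the hand-in returned no verdict.

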